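# Gauge two dosing sleeves and reject the tight one

### The job

Test the two cream sleeves on the two-lane pin gauge: push each one along its rods onto its steel gauge pin as far as it goes. Leave the sleeve that slides fully home against the upright plate where it is; the one that stops part-way must, after its test, be drawn back off its pin and set down (not dropped) in the empty white reject tray. Leave the other things on the bench where they are.

Things in the scene. Friction and masses are not known exactly. Their poses are not given: they have to be found in the camera images.
- gauge: two-lane pin gauge fixed to the bench, base 300 x 190 x 12 mm. Origin on the table, mid-lanes; x = pushing direction, y across. Lanes at y = +-55 mm, each two 12 mm rods 40 mm apart, tops 30 mm above the table, x = -117 to 130 mm; a sleeve on them has its axis 48 mm up, in line with the pin. Pins stand out from an upright grey plate, face at x = 130 mm, 82 mm high, 25 mm thick.
- home_1 (a point): point on the axis of lane 1 of the gauge (at its y = +55 mm), 48 mm above the table, where the middle of a sleeve lies when the sleeve is fully home against the upright plate. Axes as the gauge. The lane's pin is level, 31 mm diameter, 85 mm long, sticks out from the plate towards -x; its bevelled nose is 40 mm before this point.
- home_2 (a point): point on the axis of lane 2 of the gauge (at its y = -55 mm), 48 mm above the table, where the middle of a sleeve lies when the sleeve is fully home against the upright plate. Axes as the gauge. The lane's pin is level, 31 mm diameter, 85 mm long, sticks out from the plate towards -x; its bevelled nose is 40 mm before this point.
- sleeve_a: cream plastic sleeve (tube) 90 mm long, 50 mm outside diameter, 0.12 kg, one of two that look alike: 36 mm bore at both mouths, but one of them narrows inside, so that it stops 15 mm onto the pin. Lies on the rods of one lane (which lane varies), 45 to 65 mm short of the pin's nose. Origin at the middle of the tube, on its axis; x along the tube.
- sleeve_b: cream plastic sleeve (tube) 90 mm long, 50 mm outside diameter, 0.12 kg, one of two that look alike: 36 mm bore at both mouths, but one of them narrows inside, so that it stops 15 mm onto the pin. Lies on the rods of one lane (which lane varies), 45 to 65 mm short of the pin's nose. Origin at the middle of the tube, on its axis; x along the tube.
- reject_tray: empty open white plastic tray, 200 mm (x) by 150 mm (y), 45 mm high, walls and floor about 4 mm thick, fixed to the bench. Origin at the centre of its underside, on the table.
- seed_jar: bystander: amber glass jar with a white cap, 60 mm diameter, 90 mm tall; origin at the centre of its underside
- weight: bystander: steel balance weight, 42 mm diameter, 63 mm tall; origin at the centre of its underside
- spatula: bystander: spatula 190 mm long lying on the white board; x along it
- sample_cup: bystander: cream sample cup, 72 mm diameter, 55 mm tall; origin at the centre of its underside
- packet_box: bystander: brown carton 100 x 70 x 50 mm; origin at the centre of its underside
- marker: bystander: grey marker pen 130 mm long, 14 mm thick, lying on the bench; x along it
Not all that is in view belongs to the job. What is shaped like the sleeve_b but red or turquoise is not meant.

How it is judged:
By the outcome, as a careful person would: the job done as asked, in the order asked, and still so for the second after the job is handed in, with the robot touching nothing.
It also fails if it takes over 58 s, if anything falls off the work surface, if the arm or the gripper's body presses on something with over 40 N, if the wrist force passes 120 N, or if a joint passes its speed limit or range.

### The arm

A 6-joint arm with a two-finger parallel gripper is mounted at the origin on the work surface. World frame = base frame: x ahead of the robot, y to its left, z up, the work surface at z = 0. Lengths are in m, angles in rad, forces in N, time in s.
With the tool pointing down it reaches from about 0.275 to 0.875 m from the base axis. Payload 12.5 kg.
Tool frame: the origin (TCP) lies on the centre line of the jaws, within the pads' length; the fingertips stand r.finger_overhang ahead of it and the grasp point (between the pads) lies 3 mm ahead of it (r.finger_overhang is the distance from the TCP to the fingertips, in m); z points along the fingers, y is the direction in which the jaws open and shut (so a half turn about z gives the same grasp; the last joint's range is limited). The gripper opens to 85 mm and grips with 20 to 120 N. Pads are 22 mm wide; open, the fingers measure 114 mm over their backs; the gripper's body (76 mm by 85 mm) begins 54 mm behind the grasp point. The pads swing forward as they close: fully open they stand 13 mm farther back than shut.
Start: joints at [-1.431, 0.351, 1.652, -0, 1.139, -0.085], TCP at [0.123, -0.536, 0.217] pointing down, gripper open.
Joint ranges: [-2.75, 2.75], [-0.79, 2.1], [0.01, 2.65], [-1.57, 4.71], [0.07, 3.14], [-2.87, 2.87]. Speed limits (rad/s): [2.22, 2.22, 2.79, 3.14, 3.14, 3.14].

### API

Orientations are given as a unit quaternion [x, y, z, w].
In Python, from cell import r, optics gives the robot as it stands. The module is installed in compiled form; this text tells all that it offers. Calls block until the motion is done:
- r.move_to(position, orientation): joint-space move of the TCP to a pose.
- r.move_linear(position, rot=None, vel=0.15): straight line of the TCP; rot=None keeps the orientation; vel is the mean speed in m/s.
- r.set_joints(angles): joint-space move.
- r.set_gripper(opening, squeeze=None): opening from 0.0 (shut) to 1.0 (fully open); squeeze is the grip in N (None keeps the last); returns when the fingers have stopped.
- r.sleep(seconds).
- r.inverse_kinematics(position, orientation): joint angles nearest the present ones, or None.
- optics.get_image(name): name is "side" or "top" or "wrist"; returns a dict with "pixels" (400x640x3 uint8, red, green, blue), "depth" (400x640 float32, m along the optical axis (not along the pixel's ray), 0 where there is no reading), "fx", "fy", "cx", "cy" (pixels), "camera_from_world" (4x4, takes a point from world to camera coordinates); the wrist camera has in their place "mount" (4x4, takes a point from camera to tool coordinates, whose origin is the TCP and whose axes are the flange's). Camera axes: x right, y down, z forward; pixel columns grow to the right and rows downward; lengths in m; the calibration is good to about 2 mm. A picture is of the moment at which its call begins: read the wrist's pose just before it.
A pose or a line that the arm cannot do raises r.PlanningError and nothing moves.
- r.hand_in(): hands the job in, once; it reports no verdict.
Readings, each from a call of its own:
- r.current_t(): time.
- r.current_q(): joint angles.
- r.current_qvel(): joint speeds.
- r.current_effort(): joint torques, N m.
- r.current_tool_pos(): TCP position.
- r.current_ee_rot(): TCP orientation.
- r.current_contact_force(): force on the tool from outside, world axes, zero at the start.
- r.current_torque(): the same for the moment, N m.
- r.current_opening(): opening from 0.0 (shut) to 1.0 (fully open).
Only numpy, scipy, OpenCV 4.12 (cv2) and the standard library are available. Lean on these libraries where they do the work, as an engineer would, in place of code of your own. Each camera call takes 0.05 s, during which the arm holds its last target. There are 200 camera calls.

## Working session

There is one attempt and no reset: what is moved stays moved. The work goes in short steps, each a Python script; the robot and the scene stay as the last script left them, time stands still between calls to the robot, and variables do not carry over. Pictures are saved under pics/ and viewed, about 8 in all and at most 12, crops included, and the job is handed in when it is done.

```bash
mkdir -p pics; cat > h.py <<'E'
import numpy as np, cv2
from cell import r, optics
from scipy.spatial.transform import Rotation as R
def snap(n,f):
    if n=="wrist":
        T=np.eye(4);T[:3,:3]=R.from_quat(r.current_ee_rot()).as_matrix();T[:3,3]=r.current_tool_pos()
    d=optics.get_image(n)
    wc=T@d["mount"] if n=="wrist" else np.linalg.inv(d["camera_from_world"])
    np.savez(f"pics/{f}.npz",depth=d["depth"],wc=wc,K=[d["fx"],d["fy"],d["cx"],d["cy"]],px=d["pixels"])
    cv2.imwrite(f"pics/{f}.png",d["pixels"][:,:,::-1]); return d
def pt(f,u,v):
    D=np.load(f"pics/{f}.npz");fx,fy,cx,cy=D["K"];z=D["depth"][v,u]
    return (D["wc"]@[(u-cx)/fx*z,(v-cy)/fy*z,z,1])[:3]
def cloud(f):
    D=np.load(f"pics/{f}.npz");fx,fy,cx,cy=D["K"];z=D["depth"]
    v,u=np.mgrid[:400,:640]
    P=np.stack([(u-cx)/fx*z,(v-cy)/fy*z,z,np.ones_like(z)],-1)@D["wc"].T
    P[z==0]=np.nan
    return P[...,:3],D["px"]
E
python3 - <<'E'
from h import *
snap("top","top0");snap("side","side0");print(r.finger_overhang,r.current_t(),r.current_ee_rot(),r.current_contact_force())
E
```

```text
0.022 0.1 [ 9.93688240e-01  1.12175834e-01 -1.36840183e-05 -5.14372036e-04] [-0.48817752  0.01695837 -1.39916982]
```

View pics/top0.png

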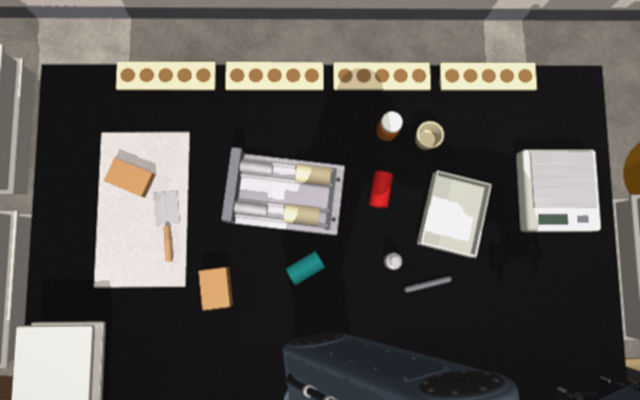

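View pics/side0.png

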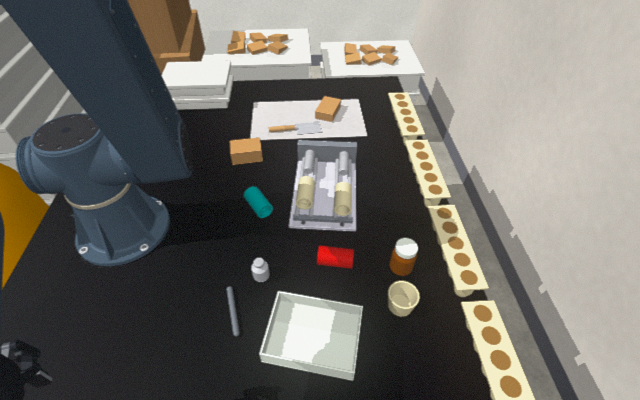

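The top view shows the gauge at about (285,192) with its plate on the left (235,190). The sleeves are at (315,174) and (303,214), and the tray is at (455,213). In the side view the tray is at (312,335). Next I'll measure these in 3D.

```bash
python3 - <<'E'
from h import *
P,px=cloud("top0")
for n,(u,v) in dict(gauge=(285,200),plateA=(236,155),plateB=(229,215),sl1=(315,174),sl2=(303,214),tray=(455,213),c1=(435,172),c2=(491,183),c3=(475,256),c4=(419,244),red=(381,188),weight=(393,261),jar=(392,120),cup=(430,135)).items(): print(n,P[v,u].round(4))
# base outline corners via height mask
H=P[...,2]
m=((H>0.006)&(H<0.12)).astype(np.uint8); m[:, :215]=0; m[:,350:]=0; m[:140]=0; m[242:]=0
c=max(cv2.findContours(m,0,1)[0],key=cv2.contourArea); print(cv2.minAreaRect(c))
q=P[m>0];q=q[(q[:,2]>.006)&(q[:,2]<.1)]
print("gauge rect",cv2.minAreaRect(q[:,:2].astype(np.float32)))
pl=q[q[:,2]>.074];print("plate",len(pl),cv2.minAreaRect(pl[:,:2].astype(np.float32)),np.median(pl[:,2]))
# sleeves : high points, z>0.06, cream
hsv=cv2.cvtColor(px,cv2.COLOR_RGB2HSV)
s=((hsv[...,1]>38)&(m>0)&(H>.05)).astype(np.uint8)
n,l,st,ce=cv2.connectedComponentsWithStats(s)
for i in range(1,n):
  if st[i,4]>80:
    a=P[l==i];print("sleeve",ce[i],st[i],cv2.minAreaRect(a[:,:2].astype(np.float32)),np.nanpercentile(a[:,2],95))
t=((H>.036)&(H<.055)).astype(np.uint8);t[:, :410]=0;t[:,500:]=0;t[:160]=0;t[265:]=0
print("tray",cv2.minAreaRect(P[t>0][:,:2].astype(np.float32)))
D=np.load("pics/top0.npz");print(D["wc"].round(3),D["K"])
i=cv2.resize(px[140:270,215:505],None,fx=2.75,fy=2.75,interpolation=cv2.INTER_CUBIC);cv2.imwrite("pics/c.png",i[:,:,::-1])
E
```

```text
gauge [0.5583 0.1123 0.0108]
plateA [0.6674 0.2351 0.0834]
plateB [0.5119 0.2511 0.0815]
sl1 [0.6196 0.0308 0.0683]
sl2 [0.5145 0.0625 0.0693]
tray [ 0.5212 -0.3546  0.0016]
c1 [ 0.6314 -0.2966  0.0264]
c2 [ 0.6041 -0.4582  0.0029]
c3 [ 0.4033 -0.3902  0.0439]
c4 [ 0.437  -0.2534 -0.0031]
red [ 0.5843 -0.1443  0.0514]
weight [ 0.392  -0.1697  0.062 ]
jar [ 0.7579 -0.171   0.0919]
cup [ 0.7402 -0.292   0.0048]
((283.3410339355469, 192.28323364257812), (116.62786865234375, 74.35597229003906), 8.746162414550781)
gauge rect ((0.5924440622329712, 0.12216751277446747), (0.2698047161102295, 0.3624305725097656), 0.8508692979812622)
plate 791 ((0.5797078609466553, 0.13191477954387665), (0.25836315751075745, 0.18962064385414124), 82.97605895996094) 0.08135209921609765
sleeve [314.45525292 173.97276265] [295 164  36  21 514] ((0.6216525435447693, 0.03676127269864082), (0.0897897407412529, 0.0464262031018734), 83.47232055664062) 0.07364448971841507
sleeve [302.92843691 214.14689266] [284 204  36  22 531] ((0.5152640342712402, 0.06696365028619766), (0.08946117758750916, 0.04650337994098663), 82.63357543945312) 0.07333910413370093
tray ((0.5182787179946899, -0.3442573845386505), (0.15206803381443024, 0.2013171762228012), 75.60240936279297)
[[-0.007 -0.993  0.117  0.404]
 [-1.     0.005 -0.024  0.042]
 [ 0.023 -0.117 -0.993  1.298]
 [ 0.     0.     0.     1.   ]] [475.90574398 475.90574398 322.52394888 200.72811945]
```

View pics/c.png

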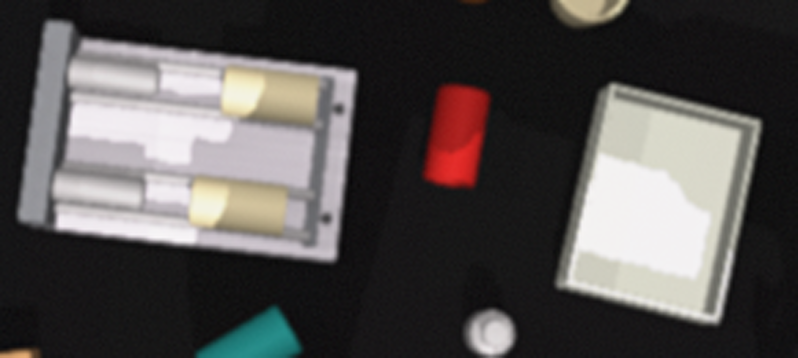

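The enlarged crop agrees: the plate is on the left, both sleeves are clear of the pins (gap about 23 px, or 57 mm), and the tray is empty. I'll take a closer wrist view to get the gauge alignment.

```bash
cat >> h.py <<'E'
def quat(ax_deg):  # tool down, tool x (sleeve axis) along/against ax_deg ; picks the smaller joint 6
    out=[]
    for a in (ax_deg,ax_deg+180):
        a=np.radians(a);x=np.array([np.cos(a),np.sin(a),0]);z=np.array([0,0,-1.]);y=np.cross(z,x)
        out.append(R.from_matrix(np.c_[x,y,z]).as_quat())
    return out
def best(p,ax_deg):
    c=[(abs(r.inverse_kinematics(p,q)[5]),i,q) for i,q in enumerate(quat(ax_deg)) if r.inverse_kinematics(p,q) is not None]
    return min(c)[2]
E
python3 - <<'E'
from h import *
p=[0.55,0.09,0.38];q=best(p,83.5);r.move_to(p,q)
snap("wrist","w1");print(r.current_t(),r.current_q().round(2) if hasattr(r.current_q(),'round') else r.current_q(),q)
E
```

```text
2.8833 [ 0.08  0.25  1.39 -0.    1.5   0.19] [0.74605738 0.66588167 0.         0.        ]
```

View pics/w1.png

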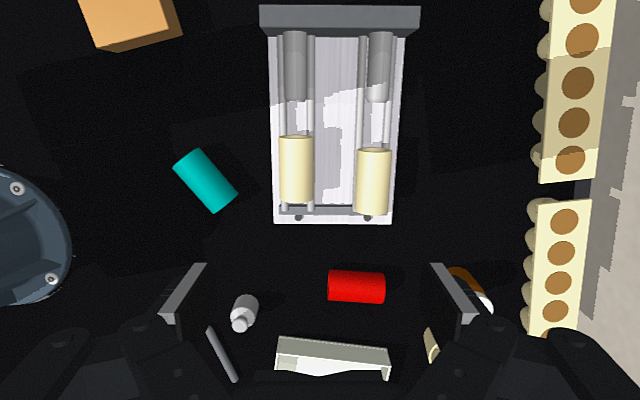

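The wrist view shows sleeves at (297,168) and (374,181), with pins at (295,68) and (380,68) and the plate at the top. I'll fit the cylinders and the plate from the depth data.

```bash
python3 - <<'E'
from h import *
from scipy.optimize import least_squares
P,px=cloud("w1")
def fit(u0,u1,v0,v1,rad):
    q=P[v0:v1,u0:u1].reshape(-1,3);q=q[q[:,2]>.048+rad*.3]
    def f(x):
        a=np.array([np.sin(x[1]),np.cos(x[1])]);n=np.array([a[1],-a[0]])
        return np.hypot(q[:,:2]@n-x[0],q[:,2]-x[2])-rad
    s=least_squares(f,[np.median(q[:,0]),0.1,.048],loss='soft_l1',f_scale=.002)
    x=s.x;a=np.array([np.sin(x[1]),np.cos(x[1])]);n=np.array([a[1],-a[0]]);t=q[:,:2]@a
    e=np.percentile(t,[1,99]);c=a*e.mean()+n*x[0]
    print("ang",90-np.degrees(x[1]),"z",x[2].round(4),"lat",x[0].round(4),"ends",e.round(4),"len",np.ptp(e).round(4),"c",c.round(4),"rms",np.std(f(x)).round(4))
print("L");fit(276,318,130,210,.025);fit(276,318,34,98,.0155)
print("R");fit(352,396,142,220,.025);fit(352,396,34,98,.0155)
q=P[0:40,255:425].reshape(-1,3);q=q[(q[:,2]>.077)&(q[:,2]<.09)];print("plate",cv2.minAreaRect(q[:,:2].astype(np.float32)),np.median(q[:,2]))
E
```

```text
L
ang 83.04514141627537 z 0.0473 lat 0.5037 ends [0.0863 0.1744] len 0.0881 c [0.5158 0.0684] rms 0.0008
ang 83.03188622320789 z 0.048 lat 0.5036 ends [0.227 0.302] len 0.075 c [0.5319 0.2015] rms 0.0008
R
ang 83.1721663920633 z 0.0473 lat 0.614 ends [0.068  0.1558] len 0.0878 c [0.6229 0.0381] rms 0.0008
ang 83.01267862583181 z 0.048 lat 0.6135 ends [0.2282 0.3032] len 0.075 c [0.6413 0.1891] rms 0.0008
plate ((0.5929315090179443, 0.24840670824050903), (0.02557368576526642, 0.1900532990694046), 83.09252166748047) 0.08236895387693235
```

The axis angle is 83.05° and the lanes are at lateral 0.5037 and 0.6138. Home centre is at about 0.261 along the axis, with 0.130 and 0.149 of travel needed. I'll test the left sleeve first.

```bash
cat >> h.py <<'E'
A=np.array([np.cos(np.radians(83.05)),np.sin(np.radians(83.05)),0]);N=np.array([A[1],-A[0],0])
def g(lat,along,z): return N*lat+A*along+np.array([0,0,z])
def grab(lat,along,z=.057,squeeze=30):
    q=best(g(lat,along,.15),83.05)
    r.move_to(g(lat,along,.15),q); r.move_linear(g(lat,along,z),vel=.12)
    r.set_gripper(0.0,squeeze)
    print("grip",r.current_opening(),r.current_contact_force(),r.current_t())
def push(lat,s0,s1,z=.057,limit=15):
    """slide held sleeve from s0 to s1 until resisted; returns TCP along"""
    f0=np.array(r.current_contact_force());s=s0
    while s<s1:
        s=min(s+.006,s1);r.move_linear(g(lat,s,z),vel=.05)
        d=(np.array(r.current_contact_force())-f0)
        print(f"{s:.3f}:{-d@A:.1f},{d@N:.1f},{d[2]:.1f}",end=" ")
        if abs(d@A)>limit: break
    print("\nstop",np.array(r.current_tool_pos())@A,r.current_t(),r.current_opening()); return s
E
python3 - <<'E'
from h import *
grab(.5037,.120)
r.move_linear(g(.5037,.163,.057),vel=.08)
push(.5037,.163,.120+.138)
snap("wrist","w2")
E
```

```text
grip 0.002428035005930264 [0.16521227 0.71422842 4.25497362] 5.5083
0.169:-2.4,-1.4,4.1 0.175:-6.4,-0.4,4.6 0.181:-10.8,2.2,-6.5 0.187:-11.6,4.2,-11.0 0.193:-12.6,3.3,-26.9 0.199:-13.3,2.9,-27.5 0.205:-12.7,3.4,-26.8 0.211:-12.8,3.9,-27.8 0.217:-13.6,3.3,-26.6 0.223:-12.6,3.3,-28.0 0.229:-13.4,3.7,-27.1 0.235:-13.1,3.6,-27.8 0.241:-13.3,3.3,-26.9 0.247:-13.1,3.7,-27.9 0.253:-12.9,3.7,-27.1 0.258:-13.4,3.3,-27.1 
stop 0.2582566378282962 10.45 0.00025470494363148775
```

View pics/w2.png

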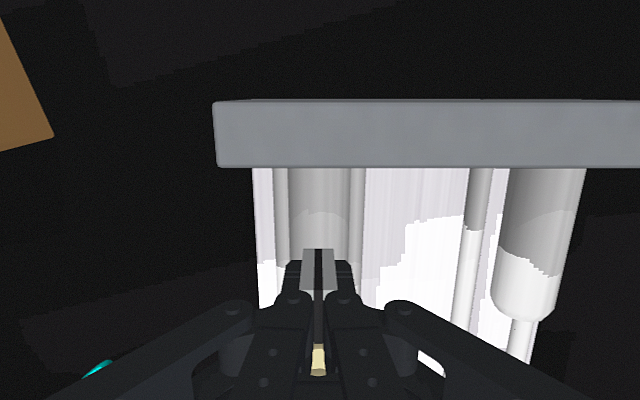

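The fingers are shut (opening about 0) over the pin and aren't holding the sleeve. I'll check the actual pose before moving anything.

```bash
python3 - <<'E'
from h import *
print(r.current_tool_pos(),r.current_ee_rot(),r.current_opening(),r.current_contact_force(),g(.5037,.258,.057),best(g(.5037,.258,.057),83.05))
snap("side","s1");snap("top","t1")
a=cv2.imread("pics/s1.png")[120:240,260:400];b=cv2.imread("pics/t1.png")[130:250,210:350]
cv2.imwrite("pics/s1c.png",np.hstack([cv2.resize(x,(400,343),interpolation=2) for x in (a,b)]))
E
```

```text
[0.53118524 0.19524781 0.05696161] [ 7.48597852e-01  6.63024325e-01 -2.95854135e-05 -4.83014652e-06] 0.00254096683917682 [-0.06594839 -0.4992076   0.23720835] [0.53121768 0.19515497 0.057     ] [0.74866653 0.66294678 0.         0.        ]
```

View pics/s1c.png

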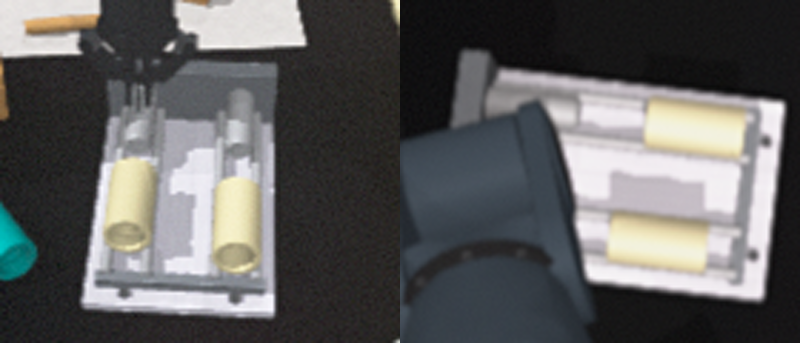

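```bash
python3 - <<'E'
from h import *
for uv in [(310,270),(326,270),(318,250),(318,360),(300,215),(540,300),(350,135)]: print("w2",uv,pt("w2",*uv).round(4))
P,_=cloud("s1")
for y in range(128,180,4):
  print(y,[tuple(P[y,x].round(3)) for x in (304,309,314)])
D=np.load("pics/w2.npz");print(D["wc"].round(3))
E
```

```text
w2 (310, 270) [0.5298 0.2071 0.0957]
w2 (326, 270) [0.5358 0.2065 0.0959]
w2 (318, 250) [0.5328 0.2071 0.0786]
w2 (318, 360) [0.521  0.1082 0.0306]
w2 (300, 215) [0.5256 0.2176 0.0608]
w2 (540, 300) [0.6382 0.1601 0.0636]
w2 (350, 135) [0.5505 0.2543 0.0835]
128 [(np.float64(0.519), np.float64(0.162), np.float64(0.206)), (np.float64(0.533), np.float64(0.156), np.float64(0.21)), (np.float64(0.547), np.float64(0.163), np.float64(0.204))]
132 [(np.float64(0.519), np.float64(0.182), np.float64(0.177)), (np.float64(0.534), np.float64(0.181), np.float64(0.177)), (np.float64(0.548), np.float64(0.183), np.float64(0.175))]
136 [(np.float64(0.519), np.float64(0.176), np.float64(0.167)), (np.float64(0.534), np.float64(0.184), np.float64(0.16)), (np.float64(0.548), np.float64(0.173), np.float64(0.168))]
140 [(np.float64(0.519), np.float64(0.18), np.float64(0.15)), (np.float64(0.534), np.float64(0.187), np.float64(0.143)), (np.float64(0.558), np.float64(0.369), np.float64(-0.001))]
144 [(np.float64(0.518), np.float64(0.182), np.float64(0.133)), (np.float64(0.535), np.float64(0.248), np.float64(0.
[... 933 characters left out ...]
p.float64(0.21), np.float64(0.027))]
168 [(np.float64(0.516), np.float64(0.163), np.float64(0.054)), (np.float64(0.531), np.float64(0.158), np.float64(0.058)), (np.float64(0.548), np.float64(0.188), np.float64(0.03))]
172 [(np.float64(0.516), np.float64(0.177), np.float64(0.024)), (np.float64(0.531), np.float64(0.16), np.float64(0.039)), (np.float64(0.547), np.float64(0.17), np.float64(0.03))]
176 [(np.float64(0.514), np.float64(0.111), np.float64(0.07)), (np.float64(0.529), np.float64(0.11), np.float64(0.07)), (np.float64(0.546), np.float64(0.152), np.float64(0.029))]
[[ 0.993 -0.114 -0.035  0.54 ]
 [-0.119 -0.949 -0.292  0.27 ]
 [ 0.     0.294 -0.956  0.214]
 [ 0.     0.     0.     1.   ]]
```

The shut fingertips are riding on the pin at z≈0.065, so the pads slid up over the sleeve as they closed. The grip was too shallow. I'll lift clear, open, and measure where the fingertips really are.

```bash
python3 - <<'E'
from h import *
D=np.load("pics/w1.npz");P,_=cloud("w1")
for uv in [(203,266),(198,270),(435,266),(440,270),(165,315),(475,315)]: print("open w1: z rel TCP",(pt("w1",*uv)-[.55,.09,.38]).round(4))
p=np.array(r.current_tool_pos());r.move_linear(p+[0,0,.12],vel=.2)
p=np.array(r.current_tool_pos())
def tips(n):
    p=np.array(r.current_tool_pos());snap("wrist",n)
    P,_=cloud(n);d=P-p;d=d[np.isfinite(d).all(-1)]
    lat,al=d@N,d@A
    k=(abs(lat)<.06)&(abs(al)<.02)&(d[:,2]>-.045)
    print(n,r.current_opening(),"lowest",np.percentile(d[k][:,2],[0,1,5]).round(4),"inner lat",np.sort(abs(lat[k]))[:3].round(4))
tips("f0")
r.set_gripper(1.0,30);tips("f1")
print(r.current_t(),r.current_contact_force())
cv2.imwrite("pics/f.png",np.hstack([cv2.resize(cv2.imread(f"pics/{x}.png"),(400,250)) for x in("f0","f1")]))
E
```

```text
open w1: z rel TCP [-0.0428  0.0157  0.0352]
open w1: z rel TCP [-0.0438  0.0158  0.0383]
open w1: z rel TCP [0.0472 0.0048 0.0339]
open w1: z rel TCP [0.0479 0.005  0.0376]
open w1: z rel TCP [-0.0454  0.0148  0.0649]
open w1: z rel TCP [0.0495 0.0041 0.065 ]
f0 -0.00014633216396892453 lowest [0.0182 0.0262 0.0446] inner lat [0. 0. 0.]
f1 1.000894069331776 lowest [0.027  0.032  0.0399] inner lat [0.0001 0.0001 0.0001]
12.2333 [-0.30437478  0.71221973  0.10826487]
```

View pics/f.png

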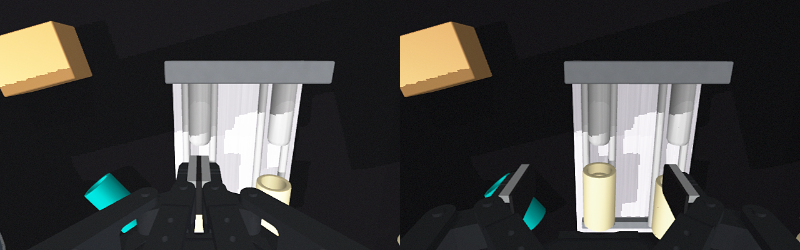

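By measurement, the fingertips sit about 34 mm above the reported TCP when open and about 20 mm above when shut. The stated geometry says 22 mm below, so the reported TCP seems to be about 40 mm off in depth. I'll check this with the independent side and top cameras before descending further.

```bash
python3 - <<'E'
from h import *
q=best(g(.5037,.12,.13),83.05)
r.move_to(g(.5037,.12,.13),q)
snap("side","s2");p=np.array(r.current_tool_pos());P,px=cloud("s2")
d=P-p;lat,al=d@N,d@A
for nm,a,b in(("left",-.062,-.03),("right",.03,.062)):
    k=(lat>a)&(lat<b)&(abs(al)<.03)&(d[...,2]>-.045)
    v,u=np.nonzero(k);z=d[...,2][k];print(nm,k.sum(),np.percentile(z,[0,2,5,20,50]).round(4) if k.any() else"", v.max(),u[v.argmax()])
cv2.imwrite("pics/s2c.png",cv2.resize(cv2.imread("pics/s2.png")[60:240,220:440],None,fx=3,fy=3))
print(p,r.current_t())
fc=np.linalg.inv(np.load("pics/s2.npz")["wc"]);K=np.load("pics/s2.npz")["K"]
for z in(.022-.013,-.034+.0,-.022):
  for l in(-.045,.045):
    c=fc@np.r_[p+N*l-[0,0,z],1];print(-z,l,((K[0]*c[0]/c[2]+K[2]-220)*3).round(),((K[1]*c[1]/c[2]+K[3]-60)*3).round())
E
```

```text
left 407 [0.0292 0.0347 0.0424 0.0747 0.1174] 167 286
right 454 [0.0247 0.0345 0.0437 0.0767 0.1208] 169 320
[0.5150506  0.05867122 0.13042448] 12.9167
-0.009 -0.045 205.0 345.0
-0.009 0.045 302.0 349.0
0.034 -0.045 202.0 310.0
0.034 0.045 303.0 314.0
0.022 -0.045 203.0 320.0
0.022 0.045 303.0 324.0
```

View pics/s2c.png

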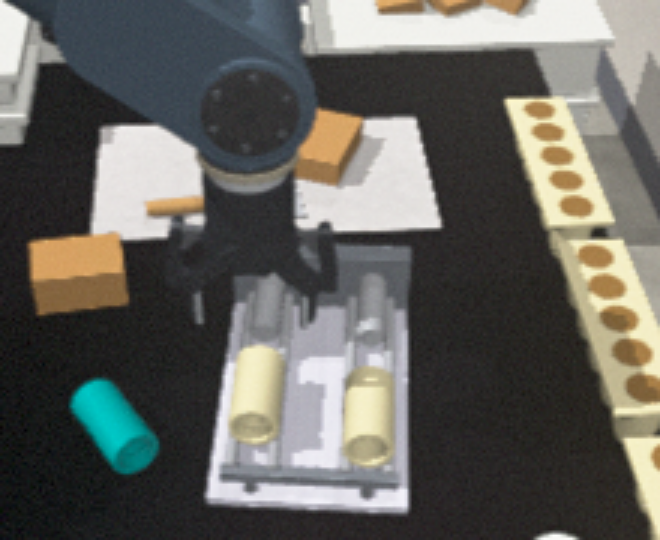

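The side view confirms it: the open tips at crop (199,325) and (308,323) project to about 25 mm above the reported TCP. So I'll trust the measured tips and offset the depth by about 40 mm. I'll refit the left sleeve and grip lower, checking force and opening.

```bash
cat >> h.py <<'E'
Z=.014
def cen(f,lat):
    P,_=cloud(f);q=P[np.isfinite(P).all(-1)];l=q@N-lat
    q=q[(abs(l)<.012)&(q[:,2]>.067)&(q[:,2]<.076)];t=q@A
    t=t[t<.29];print("sleeve top along",np.percentile(t,[1,99]).round(4),len(t));return t
def push(lat,s0,s1,z=Z,limit=15):
    f0=np.array(r.current_contact_force());s=s0
    while s<s1:
        s=min(s+.006,s1);r.move_linear(g(lat,s,z),vel=.06);r.sleep(.08)
        d=(np.array(r.current_contact_force())-f0)
        print(f"{s:.3f}:{d@A:.1f},{d@N:.1f},{d[2]:.1f}",end=" ")
        if abs(d@A)>limit: break
    print("\nstop",np.array(r.current_tool_pos())@A,r.current_t(),r.current_opening()); return s
E
python3 - <<'E'
from h import *
cen("f1",.5037);cen("s2",.5037);cen("f1",.6138);cen("s2",.6138)
for z in (.06,.04,.025,Z):
    r.move_linear(g(.5037,.12,z),vel=.12);r.sleep(.08);f=np.array(r.current_contact_force());print(z,f.round(1))
    if np.linalg.norm(f)>12: break
else:
    r.set_gripper(0.0,30);r.sleep(.1);print("grip",r.current_opening(),r.current_contact_force(),r.current_t())
snap("side","s3")
cv2.imwrite("pics/s3c.png",cv2.resize(cv2.imread("pics/s3.png")[100:240,240:400],None,fx=3.5,fy=3.5))
E
```

```text
sleeve top along [0.0905 0.1787] 2345
sleeve top along [0.0886 0.1777] 159
sleeve top along [0.085 0.132] 365
sleeve top along [0.0667 0.1553] 171
0.06 [ 1.4 -0.7 -0.5]
0.04 [0.1 0.1 0.9]
0.025 [-0.4 -0.   0.7]
0.014 [-0.2  0.7 -0.6]
grip 0.5842670213125387 [-0.13484988 -1.1442844   6.77264171] 15.35
```

View pics/s3c.png

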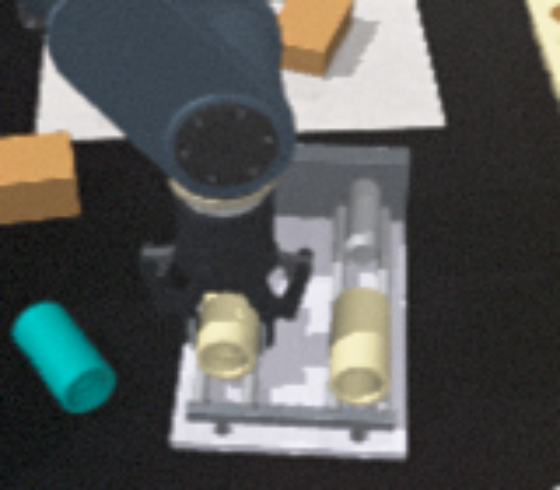

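The grip is now real: opening 0.584, which is 49.7 mm, with the jaws around the left sleeve. Next I'll push it. A blocked sleeve should stop near TCP 0.177, and a free one near 0.247.

```bash
python3 - <<'E'
from h import *
r.move_linear(g(.5037,.155,Z),vel=.08)
push(.5037,.155,.258)
E
```

```text
0.161:-2.3,-0.4,-0.0 0.167:-3.6,-0.4,1.8 0.173:-3.2,0.2,0.3 0.179:-15.3,1.8,2.9 
stop 0.17806126759421914 17.325 0.5855291905388835
```

It stopped at 0.178, which matches the 15 mm block (nose contact would have been at about 0.162). I'll press a little more to confirm, then draw back, lift, carry and set it down under force watch.

```bash
python3 - <<'E'
from h import *
f0=np.array(r.current_contact_force())
r.move_linear(g(.5037,.181,Z),vel=.05);r.sleep(.1);print("extra",(np.array(r.current_contact_force())@A),np.array(r.current_tool_pos())@A)
r.move_linear(g(.5037,.118,Z),vel=.12);r.sleep(.1);print("back",r.current_contact_force(),r.current_opening())
r.move_linear(g(.5037,.118,.16),vel=.15)
dr=np.array([np.cos(np.radians(75.6)),np.sin(np.radians(75.6)),0])
c=np.array([.518,-.344,0])-.013*dr
q=min(quat(75.6),key=lambda q:abs(r.inverse_kinematics(c+[0,0,.16],q)[5]))
r.move_to(c+[0,0,.16],q);r.sleep(.1)
print("held",r.current_opening(),r.current_t());f0=np.array(r.current_contact_force())
snap("side","s4");snap("top","t4")
r.move_linear(c+[0,0,.02],vel=.15)
cv2.imwrite("pics/s4c.png",np.hstack([cv2.resize(cv2.imread("pics/s4.png")[200:400,220:420],(390,390)),cv2.resize(cv2.imread("pics/t4.png")[140:270,390:520],(390,390))]))
E
```

```text
extra -26.370237325689494 0.17823122142645095
back [ 0.09648276 -6.22438936  6.8309643 ] 0.5829797350296095
held 0.5825366293941676 21.2
```

View pics/s4c.png

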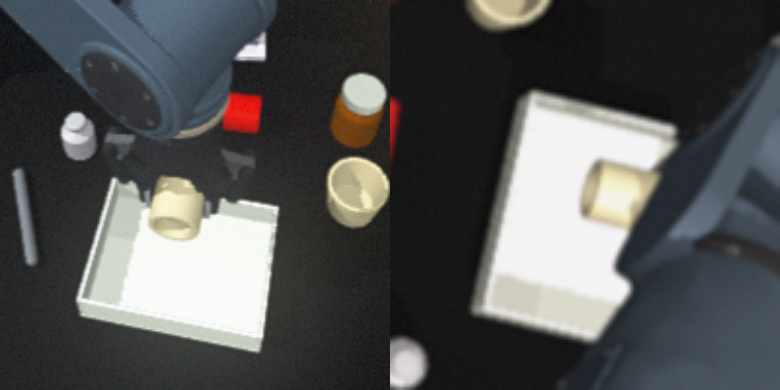

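The hard stop is confirmed: 26 N with no further travel. The sleeve is held over the tray, at (175,205) in the side crop, and lies inside the rim in the top crop. Lowering it onto the floor now.

```bash
python3 - <<'E'
from h import *
r.sleep(.1);f0=np.array(r.current_contact_force());p=np.array(r.current_tool_pos())
for z in (.008,.002,-.001,-.003,-.005,-.007,-.009,-.011):
    r.move_linear([p[0],p[1],z],vel=.05);r.sleep(.08)
    d=np.array(r.current_contact_force())-f0;print(z,d.round(1))
    if d[2]>4 or np.linalg.norm(d)>12: break
r.set_gripper(.72);r.sleep(.2);print(r.current_contact_force(),r.current_opening())
z=r.current_tool_pos()[2];r.move_linear([p[0],p[1],z+.05],vel=.08);r.move_linear([p[0],p[1],.17],vel=.2)
q=best(g(.6138,.10,.13),83.05);r.set_gripper(1.0)
r.move_to(g(.6138,.10,.13),q)
snap("side","s5");cen("s5",.6138);print(r.current_t())
cv2.imwrite("pics/s5c.png",cv2.resize(cv2.imread("pics/s5.png")[120:400,200:440],None,fx=2.1,fy=2.1))
E
```

```text
0.008 [ 0.6  0.4 -0.6]
0.002 [-1.  -0.7 -0.1]
-0.001 [-1.3 -0.5 -0.3]
-0.003 [-0.3  0.6 -0.3]
-0.005 [-3.1  0.7 12.1]
[-0.04054076 -0.74205306 -0.2816243 ] 0.7182449823546732
sleeve top along [0.067  0.1548] 168
28.225
```

View pics/s5c.png

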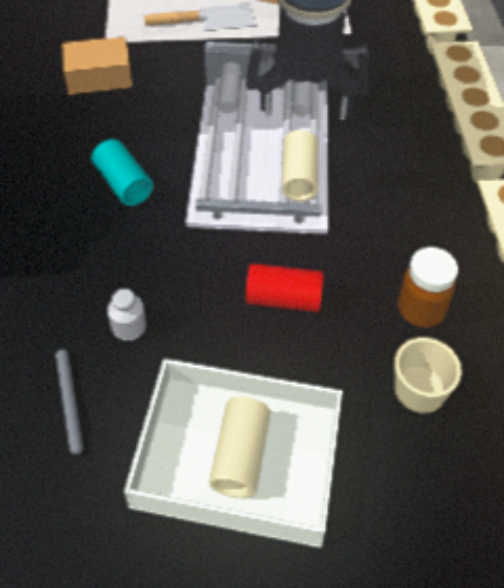

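The sleeve lies in the tray at crop (240,447), touched down at about 12 N and then released. Lane R's sleeve is untouched, centred at 0.111. Now I'll test it.

```bash
python3 - <<'E'
from h import *
L=.6138
for z in (.05,Z):
    r.move_linear(g(L,.10,z),vel=.12);r.sleep(.08);f=np.array(r.current_contact_force());print(z,f.round(1))
    assert np.linalg.norm(f)<12
r.set_gripper(0.0,30);r.sleep(.1);print("grip",r.current_opening(),r.current_contact_force())
assert .5<r.current_opening()<.66
r.move_linear(g(L,.135,Z),vel=.08)
push(L,.135,.262,limit=18)
E
```

```text
0.05 [-0.2  0.3 -0.2]
0.014 [-0.4  0.2 -0.3]
grip 0.5870494114126433 [-2.01117671  0.01920426  4.72048943]
0.141:-3.0,0.6,-0.3 0.147:-4.6,0.5,-0.6 0.153:-5.0,0.5,-0.0 0.159:-4.1,0.9,-0.6 0.165:-5.9,0.7,0.4 0.171:-5.7,0.2,0.1 0.177:-5.4,0.6,0.4 0.183:-4.9,0.5,0.1 0.189:-4.9,-0.8,0.3 0.195:-5.5,1.2,-0.4 0.201:-5.2,0.8,0.2 0.207:-4.6,0.3,0.1 0.213:-5.6,0.7,-0.6 0.219:-5.7,1.2,-0.4 0.225:-5.3,0.6,-0.8 0.231:-5.7,-0.0,-1.4 0.237:-4.3,-0.4,0.4 0.243:-5.7,1.1,-1.2 0.249:-9.0,0.1,0.5 0.255:-24.5,1.3,2.1 
stop 0.2515866263395142 37.4417 0.5788642098529203
```

It stopped against the plate at 0.2516 (expected about 0.250). I'll release it, retreat and check.

```bash
python3 - <<'E'
from h import *
L=.6138
r.set_gripper(.9);r.sleep(.15);print(r.current_contact_force())
p=np.array(r.current_tool_pos());r.move_linear([p[0],p[1],.14],vel=.12)
p=g(.5588,.03,.38);r.move_to(p,best(p,83.05));r.sleep(.1)
snap("wrist","w6");snap("side","s6");cen("w6",L);P,_=cloud("w6")
q=P[np.isfinite(P).all(-1)];k=q[(q[:,2]>.078)&(q[:,2]<.088)&(q@A>.28)&(abs(q@N-L)<.03)];print("plate face",np.percentile(k@A,[1,3]))
t=q@A;k=(abs(q@N-L)<.01)&(q[:,2]>.068)&(q[:,2]<.077);print("sleeve",np.percentile(t[k],[1,99]))
print(r.current_t(),r.current_contact_force())
cv2.imwrite("pics/e.png",np.hstack([cv2.resize(cv2.imread("pics/w6.png")[0:240,200:440],(400,400)),cv2.resize(cv2.imread("pics/s6.png")[120:400,180:460],(400,400))]))
E
```

```text
[0.14016514 0.20496167 0.08423702]Traceback (most recent call last):
  File "<stdin>", line 6, in <module>
  File "h.py", line 49, in cen
    t=t[t<.29];print("sleeve top along",np.percentile(t,[1,99]).round(4),len(t));return t
                                        ~~~~~~~~~~~~~^^^^^^^^^^
    return _quantile_unchecked(
        a, q, axis, out, overwrite_input, method, keepdims, weights)
    return _ureduce(a,
                    func=_quantile_ureduce_func,
    ...<5 lines>...
                    overwrite_input=overwrite_input,
                    method=method)
    r = func(a, **kwargs)
    result = _quantile(arr,
                       quantiles=q,
    ...<2 lines>...
                       out=out,
                       weights=wgt)
    slices_having_nans = np.isnan(arr[-1, ...])
                                  ~~~^^^^^^^^^
IndexError: index -1 is out of bounds for axis 0 with size 0
```

```bash
python3 - <<'E'
from h import *
p=[0.45,-0.05,.38];r.move_to(p,best(p,83.05));r.sleep(.1)
snap("top","t7");snap("side","s7");print(r.current_t(),r.current_contact_force())
for f in("t7","s7","w6"):
    P,_=cloud(f);q=P[np.isfinite(P).all(-1)];lat=q@N-.6138;t=q@A
    k=q[(q[:,2]>.079)&(q[:,2]<.088)&(abs(lat)<.03)&(t>.27)&(t<.35)]@A
    s=t[(abs(lat)<.01)&(q[:,2]>.066)&(q[:,2]<.077)&(t<.303)&(t>0)]
    print(f,"plate",np.percentile(k,[2,98]).round(4) if len(k) else 0,"sleeve",np.percentile(s,[1,99]).round(4) if len(s) else 0,len(s))
cv2.imwrite("pics/e.png",np.hstack([cv2.resize(cv2.imread("pics/t7.png")[130:260,215:345],(400,400)),cv2.resize(cv2.imread("pics/s7.png")[120:400,180:460],(400,400))]))
E
```

```text
41.35 [0.99062756 0.23006574 0.50748311]
t7 plate [0.3052 0.3289] sleeve [0.2158 0.302 ] 240
s7 plate [0.3036 0.3281] sleeve [0.2163 0.3001] 123
w6 plate 0 sleeve 0 0
```

View pics/e.png

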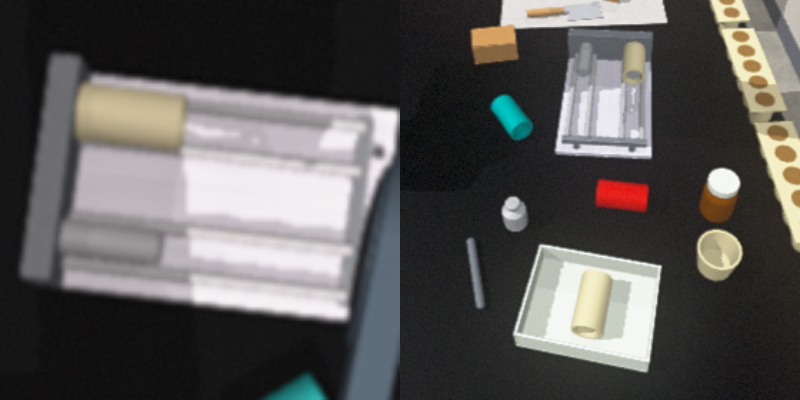

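The right sleeve spans 0.216 to the plate face at 0.305, about 90 mm, so it is fully home with no visible gap. The rejected sleeve lies in the tray and the other things are where they were.

```bash
python3 -c "
from h import *
r.hand_in();print(r.current_t())"
```

```text
the job is handed in; nothing more can be done
the job is handed in; nothing more can be done
```

Both sleeves were tested, and the job was handed in at about 41 s of the 58 s allowed.

- **Rejected sleeve (lane nearer the robot):** it stopped hard about 15 mm onto the pin, at 26 N with no further travel. I drew it back off the pin, lowered it into the white tray until it touched the floor (about 12 N), and released it. The last picture shows it lying in the tray.
- **Good sleeve (farther lane):** it slid until it met the plate. The last check put its rear end about 90 mm from the plate face, so it is fully home.
- **Other objects:** the last pictures show them where they were.

**What went wrong or disagreed:**
- **First grasp missed:** I went in too high and the jaws closed above the first sleeve. It shifted about 4 mm along its lane, and the shut fingers passed over or brushed the pin. The force readings taken during that pass were not conclusive.
- **Tool frame disagrees with the task text:** the cameras put the fingertips about 35–40 mm higher, relative to the reported TCP, than the stated geometry implies. I worked from the measured tip position after that, and both later grasps held at about 50 mm opening.
- **One check failed:** the last wrist view did not show the plate, so the final check used the top and side cameras, which agreed to about 2 mm.

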